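Set the bench magnifier over the lock in the vise and clamp it

ROBOT

A 6-joint arm with a two-finger parallel gripper is mounted at the origin on the work surface. World frame = base frame: x ahead of the robot, y to its left, z up, the work surface at z = 0. Lengths are in mm, angles in rad, forces in N, time in s.
With the tool pointing down it reaches from about 350 to 975 mm from the base axis. Payload 7.1 kg.
Tool frame: the origin (TCP) lies at the very end of the fingers, on their centre line; the grasp point (between the pads) lies 19 mm behind it (ctrl.grip_point_offset is the distance from the TCP to the grasp point, in mm); z points along the fingers, y is the direction in which the jaws open and shut (so a half turn about z gives the same grasp; the last joint's range is limited). The gripper opens to 88 mm and grips with 3 to 60 N. Pads are 20 mm wide; open, the fingers measure 115 mm over their backs; the gripper's body (75 mm by 178 mm) begins 61 mm behind the grasp point.
Start: joints at [1.148, 0.423, 1.63, -0, 1.089, -0.019], TCP at [245.54, 574.73, 222.675] pointing down, gripper open.
Joint ranges: [-3, 3], [-0.9, 2.11], [0.09, 2.58], [-1.31, 4.45], [0.11, 2.69], [-2.54, 2.54]. Speed limits (rad/s): [2.39, 2.39, 3.01, 3.14, 3.14, 3.14].

INTERFACE

Orientations are given as a rotation vector (axis times angle).
In Python, from workcell import ctrl gives the robot as it stands.
- The arm moves only by the tool move_arm, never from a script. Its argument "increments" is one flat list of numbers, 5 for each row, row after row: the closure in counts, from 0 (fully open) to 255 (shut), then the shift along the tool's x, y, z in mm, then the turn about the tool's z in degrees. In form: [grip, dx, dy, dz, yaw, grip, dx, dy, dz, yaw, ...]. A call has 1 to 12 rows; each row is the pose to reach, as a shift and turn from the pose measured when the call began, along the tool's axes at that moment; what a row does not reach only later rows make up. A row lasts 1/8 s, in which the tool goes at most 62.5 mm and 10.7 degrees, less where a joint would pass 70% of its speed; a pose out of reach is approached as far as the arm can. A call with a gripper value outside its range is refused whole. The fingers move at their own pace and stop on an object; the grip force is fixed at half the most. Time passes only in rows, so rows that repeat a pose let the fingers close. It gives the time, the measured TCP pose, the force and the opening at its end, in the units of the state.
- ctrl.get_obs(): the state, without advancing time (a new reading comes with each control period).
- ctrl.get_image(name): name is "scene" or "top" or "wrist"; returns a dict with "frame" (480x640x3 uint8, red, green, blue), "vertical_fov" (degrees; the focal length in pixels is half the picture's height over the tangent of half this angle, whatever the lens; pixels are square), "cx", "cy" (the principal point, pixels), "pose" (4x4, takes a point from camera to world coordinates); the wrist camera has in their place "mount" (4x4, takes a point from camera to tool coordinates, whose origin is the TCP and whose axes are the flange's). Camera axes: x right, y down, z forward; pixel columns grow to the right and rows downward; lengths in mm; the calibration is good to about 2 mm. A picture is of the moment at which its call begins: read the wrist's pose just before it. There is no depth.
- ctrl.close_job(): hands the job in, once; it reports no verdict.
The state is a dict: "t": time; "qpos": joint angles; "qvel": joint speeds; "joint_torque": joint torques, N m; "ee_pos": TCP position; "orientation": TCP orientation; "ft_force": force on the tool from outside, world axes, zero at the start; "moment": the same for the moment, N m; "width": finger opening in mm.
Only numpy, scipy, OpenCV 4.12 (cv2) and the standard library are available. Lean on these libraries where they do the work, as an engineer would, in place of code of your own. Each camera call takes 0.05 s, during which the arm holds its last target.

TASK

Swing the bench magnifier's arm so that its lens stands centred over the brass lock cylinder held in the small vise, and let go of it. Then screw the clamp's crossbar on top of the stand down (clockwise) until it stops tight, leaving the lens where you set it. Do not knock over or shift the lock parts and the oil bottle around it.

Things in the scene. Friction and masses are not known exactly. Their poses are not given: they have to be found in the camera images.
- stand: round base (116 mm across, 26 mm high) with an upright steel post 24 mm thick, fixed to the bench. Origin on the bench under the post's axis, the vertical pivot of the magnifier arm. The arm turns with friction only: about 0.5 N m moves it and it stays where left; stops 1.8 rad either side of the stand's -x. Apart from the post, nothing under the arm is taller than 100 mm.
- swing_arm: magnifier arm, level. Origin on the pivot axis at the arm's mid-height, 150 mm above the bench. It runs along its own -x: hub 48 mm across and 30 mm tall, then a flat steel bar 14 mm wide and 20 mm tall from 24 to 170 mm from the axis, then a black lens ring 102 mm across and 18 mm tall with a clear lens in it.
- lens_centre (a point): centre of the lens, on the arm 220 mm from the pivot axis, 150 mm above the bench.
- lock_face (a point): centre of the top of the brass lock cylinder (41 mm across, 98 mm above the bench) held upright in a small grey vise (about 120 x 62 mm, jaws 85 mm high) fixed to the bench. It is 220 mm (within 4 mm) from the arm's pivot axis, in one of four places round the stand, so the lens can stand over it; lock parts lie in the other three.
- hub_top (a point): centre of the top face of the arm's hub, on the pivot axis, 165 mm above the bench; z up. The clamp's collar comes down on it.
- collar_face (a point): centre of the underside of the clamp screw's collar (36 mm across, 8 mm thick), on the pivot axis; z up. Its height over hub_top is 2.5 to 4 mm at first, zero when tight: 1.6 mm down per rad clockwise seen from above, so 1.6 to 2.5 rad remain. It turns easily (0.06 N m) up to a hard stop; turned on with over 0.5 N m it drags the arm round clockwise.
- clamp_bar (a point): centre of the clamp screw's steel crossbar, on the pivot axis, 36 mm above collar_face. The bar lies along this point's own x: 92 mm long, 12 mm wide, 16 mm tall. Under it is a 10 mm stem, with 20 mm free between the bar's underside and the collar's top.
- padlock: steel padlock standing upright on its body, shackle up: 28 x 62 x 83 mm tall. Origin under its centre. Bystander.
- door_knob: brass door knob standing on its rose, 68 mm across, 75 mm tall. Origin under its centre. Bystander.
- mortise_lock: flat steel mortise lock case with a brass front plate, about 100 x 50 x 22 mm, lying flat. Origin under its centre. Bystander.
- oil_bottle: small white oil bottle, 40 mm across and 90 mm tall, left front of the bench. Origin under its centre. Bystander.
Things that resemble listed ones, but are neither listed nor needed, are in the scene too. What is shaped like the part that bears lock_face but green or turquoise is not meant.

How it is judged:
By the outcome, as a careful person would: the job done as asked, in the order asked, and still so for the second after the job is handed in, with the robot touching nothing.
It also fails if it takes over 72 s, if anything falls off the work surface, if the arm or the gripper's body presses on something with over 40 N, if the wrist force passes 120 N, or if a joint passes its speed limit or range.

## Working session

There is one attempt and no reset: what is moved stays moved. The work goes in short steps, Python scripts to look and compute and a tool call to move; the robot and the scene stay as the last step left them, time stands still between calls to the robot, and variables do not carry over. Pictures are saved under pics/ and viewed, and the job is handed in when it is done.

Besides the shell and the picture viewer there is one more tool, called after "Request:" as name(argument=value, ...) on one line, values as JSON. move_arm: Moves the arm, as the interface text tells. Its arguments: {"type":"object","properties":{"increments":{"type":"array","items":{"type":"number"}}},"required":["increments"]}

```bash
mkdir -p pics; ls; cat > h.py <<'E'
import numpy as np, cv2
from workcell import ctrl
from scipy.spatial.transform import Rotation as R
def cam(n):
    o=ctrl.get_obs(); im=ctrl.get_image(n)
    if 'pose' in im: P=np.array(im['pose'])
    else:
        T=np.eye(4);T[:3,:3]=R.from_rotvec(o['orientation']).as_matrix();T[:3,3]=o['ee_pos'];P=T@np.array(im['mount'])
    f=240/np.tan(np.radians(im['vertical_fov'])/2)
    return im['frame'],dict(P=P,f=f,cx=im['cx'],cy=im['cy'])
def ray(c,u,v,z):
    d=c['P'][:3,:3]@np.array([(u-c['cx'])/c['f'],(v-c['cy'])/c['f'],1]);o=c['P'][:3,3]
    return o+d*(z-o[2])/d[2]
def proj(c,p):
    q=c['P'][:3,:3].T@(np.array(p)-c['P'][:3,3]);return q[:2]/q[2]*c['f']+[c['cx'],c['cy']]
E
python3 - <<'E'
from h import *
import pickle
o=ctrl.get_obs();print(o)
D={}
for n in('scene','top','wrist'):
    f,c=cam(n);D[n]=(f,c);print(n,c);cv2.imwrite(f'pics/{n}0.png',f[:,:,::-1])
pickle.dump(D,open('d0.pkl','wb'))
E
```

```text
pics
{'t': 0.0, 'qpos': array([ 1.14801483e+00,  4.23824895e-01,  1.63067918e+00, -1.75897172e-05,
        1.08855732e+00, -1.90237735e-02]), 'qvel': array([-1.31062561e-05, -1.84653209e-04, -8.06666455e-05, -1.64030708e-03,
        4.30874145e-04, -2.71118051e-04]), 'joint_torque': array([-8.49563512e-04, -5.44625974e+01, -2.73666090e+01,  6.42529316e-02,
        2.26377760e-02, -1.45372092e-04]), 'ee_pos': array([245.32138516, 574.25566681, 221.91588361]), 'orientation': array([-6.29847754e-01, -3.07749325e+00,  2.25617498e-03]), 'ft_force': array([0.28155875, 0.35368079, 0.08298878]), 'moment': array([ 0.01620596, -0.00623322,  0.00286032]), 'width': 87.50652623940466}
scene {'P': array([[-3.69580181e-01,  7.84692070e-01, -4.97663385e-01,
         1.04351693e+03],
       [ 9.29105981e-01,  3.19644503e-01, -1.85982438e-01,
         3.41900494e+02],
       [ 1.31364211e-02, -5.31117451e-01, -8.47196369e-01,
         1.08931080e+03],
       [ 0.00000000e+00,  0.00000000e+00,  0.00000000e+00,
         1.00000000e+00]]), 'f': np.float64(547.4013623760525), 'cx': 321.7883865976221, 'cy'
[... 200 characters left out ...]
,
       [-4.51197074e-03, -8.60479952e-02, -9.96280776e-01,
         1.28404488e+03],
       [ 0.00000000e+00,  0.00000000e+00,  0.00000000e+00,
         1.00000000e+00]]), 'f': np.float64(593.8915263684039), 'cx': 314.0173851558695, 'cy': 237.0935747404185}
wrist {'P': array([[ 3.92945684e-01,  8.76247307e-01,  2.78898451e-01,
         1.69241766e+02],
       [ 9.19561492e-01, -3.74240941e-01, -1.19793076e-01,
         6.08046538e+02],
       [-5.93141632e-04,  3.03536448e-01, -9.52819643e-01,
         3.83870088e+02],
       [ 0.00000000e+00,  0.00000000e+00,  0.00000000e+00,
         1.00000000e+00]]), 'f': np.float64(364.3340839680207), 'cx': 317.1594215096304, 'cy': 235.05053740598512}
```

View pics/scene0.png

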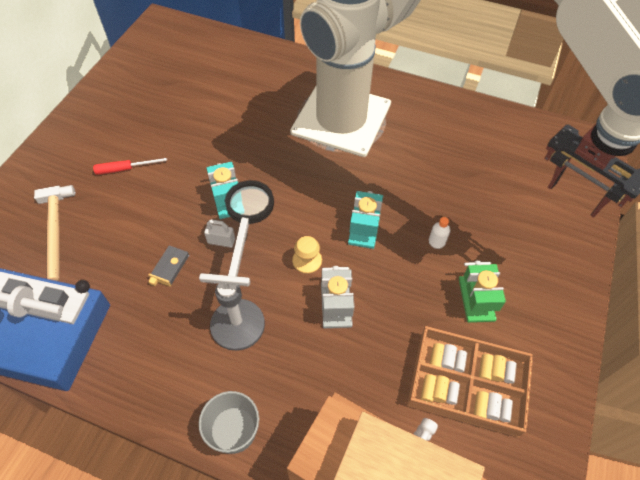

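View pics/top0.png

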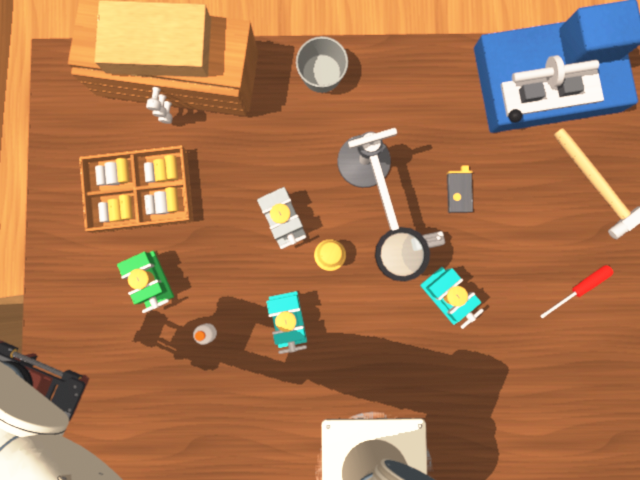

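View pics/wrist0.png

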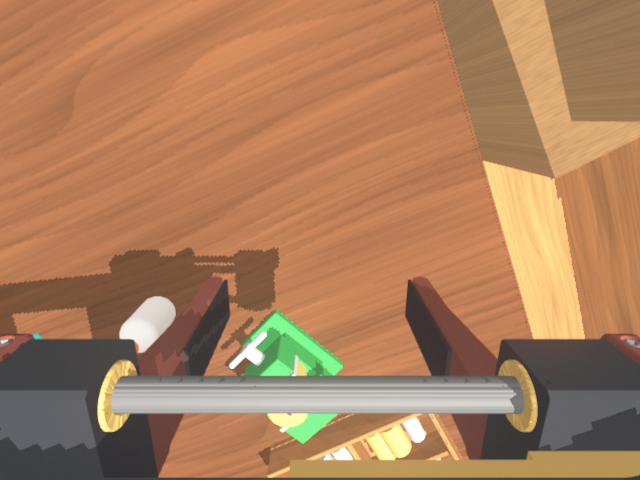

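The top view shows four vises: grey at (282,214), green at (138,278), turquoise at (287,321) and turquoise at (456,297). Only the grey one fits, because green and turquoise are excluded. I'll confirm it in an enlarged crop and measure.

```bash
python3 - <<'E'
from h import *
import pickle
D=pickle.load(open('d0.pkl','rb'))
f=D['top'][0][120:290,250:450,::-1];cv2.imwrite('pics/tc.png',cv2.resize(f,None,fx=4,fy=4,interpolation=cv2.INTER_CUBIC)[:600])
f=D['scene'][0][170:350,190:390,::-1];cv2.imwrite('pics/sc.png',cv2.resize(f,None,fx=3.3,fy=3.3,interpolation=cv2.INTER_CUBIC))
E
```

```text
(no output)
```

View pics/tc.png

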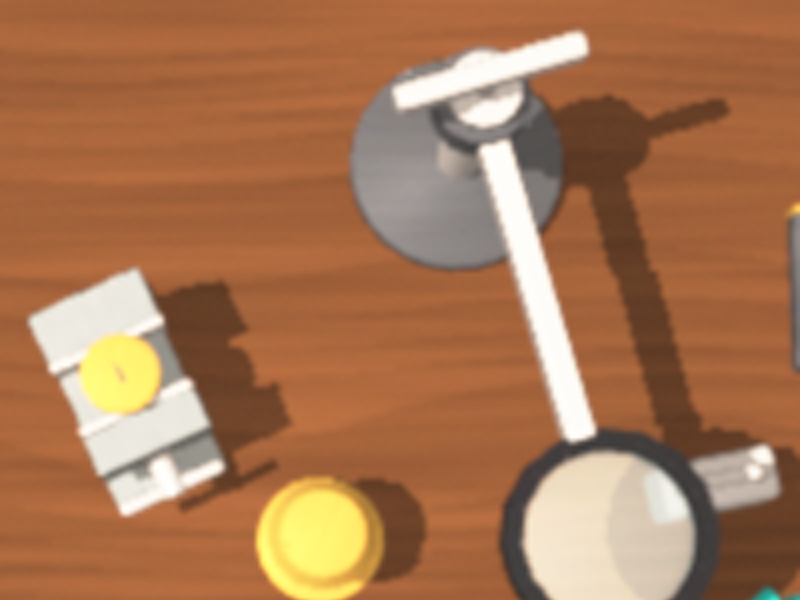

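View pics/sc.png

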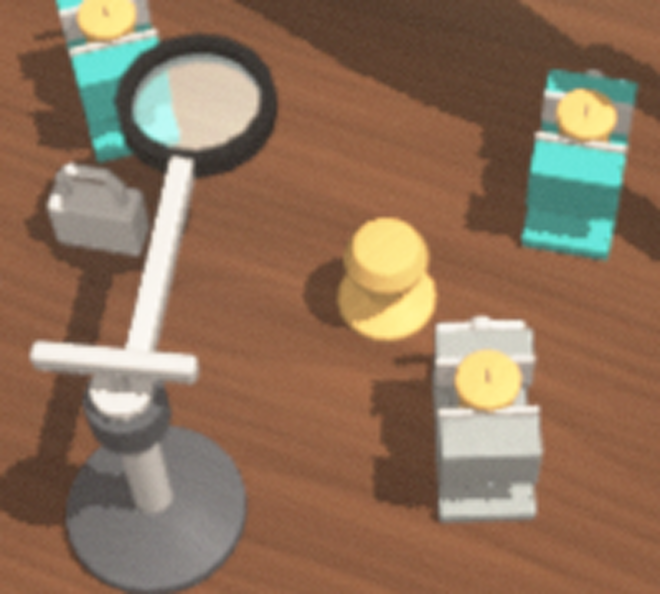

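```bash
python3 - <<'E'
from h import *
import pickle
D=pickle.load(open('d0.pkl','rb'))
T=D['top'][1];S=D['scene'][1]
tc=lambda x,y:(x/4+250-.4,y/4+120-.4)
sc=lambda x,y:(x/3.3+190-.35,y/3.3+170-.35)
for nm,z,a,b in[('lock',98,tc(120,374),sc(488,378)),('bar',212,tc(490,70),sc(115,357)),('lens',150,(402.5,254.),sc(197,103))]:
    p,q=ray(T,*a,z),ray(S,*b,z);print(nm,p.round(1),q.round(1))
for c,cc,e in((T,tc,[(393,97),(588,45)]),(S,sc,[(35,355),(195,367)])):
    p=[ray(c,*cc(*k),208) for k in e];d=p[1]-p[0];print('bar ang',np.degrees(np.arctan2(d[1],d[0]))%180,np.linalg.norm(d))
print('base',ray(T,*tc(458,168),20), ray(S,*sc(156,507),20))
for n,p in(('padlock',ray(T,433,241,60)),('knob',ray(T,330,255,50)),('mort',ray(T,460,191,20)),('bottle',ray(T,205,333,60))):print(n,p.round())
E
```

```text
lock [536.9 189.9  98. ] [537.4 189.3  98. ]
bar [660.9  12.  212. ] [660.7  11.7 212. ]
lens [448.6 -47.6 150. ] [447.3 -47.9 150. ]
bar ang 104.43485316701947 93.31286507181505
bar ang 107.25531384189519 89.18122655363838
base [656.63899626  11.4728423   20.        ] [664.6017865   13.47190749  20.        ]
padlock [ 480. -124.   60.]
knob [454.  89.  50.]
mort [ 590. -193.   20.]
bottle [297. 346.  60.]
```

The crop confirms the grey vise holds the brass cylinder at top (280,213) and scene (338,285), and the two cameras agree within 1 mm.
- **Positions:** the pivot is at about (660.8, 11.8) and the lock at about (537.1, 189.6).
- **Swing:** the arm points at 195.6° and must go to about 124.8°, which is roughly 71° clockwise.

```bash
cat >> h.py <<'E'
PV=np.array([660.8,11.8]);LK=np.array([537.1,189.6])
def state():
    o=ctrl.get_obs();M=R.from_rotvec(o['orientation']).as_matrix()
    xa=np.degrees(np.arctan2(M[1,0],M[0,0]));return o,M,xa
def inc(x,y,z,xang):
    o,M,xa=state()
    d=M.T@(np.array([x,y,z])-o['ee_pos']);w=(xa-xang+180)%360-180
    return [round(float(v),1) for v in d]+[round(float(w),1)]
def onarm(r,ang,z):
    a=np.radians(ang);return (PV[0]+r*np.cos(a),PV[1]+r*np.sin(a),z,ang)
E
python3 - <<'E'
from h import *
o,M,xa=state();print(M.round(3),xa)
print(inc(*onarm(130,195.6,280)))
E
```

```text
[[-0.92   0.393 -0.   ]
 [ 0.393  0.92  -0.001]
 [ 0.    -0.001 -1.   ]] 156.86476351651962
[-501.6, -435.5, -57.4, -38.7]
```

Request:
move_arm(increments=[0,0,0,-57,0,0,-50,-44,-57,-4,0,-100,-87,-57,-8,0,-150,-131,-57,-12,0,-200,-174,-57,-16,0,-250,-217,-57,-20,0,-300,-261,-57,-24,0,-350,-305,-57,-28,0,-400,-348,-57,-32,0,-450,-391,-57,-36,0,-501,-435,-57,-38.7,0,-501,-435,-57,-38.7])

```text
t: 1.65
ee_pos: [535.9, -25.1, 279.5]
orientation: [0.423, -3.112, 0.002]
ft_force: [-0.6, 0.2, -0.1]
width: 87.8
```

```bash
python3 - <<'E'
from h import *
f,c=cam('wrist');cv2.imwrite('pics/w1.png',f[:,:,::-1]);f,_=cam('top');cv2.imwrite('pics/t1.png',f[:,:,::-1])
o,M,xa=state();print(o['t'],o['ee_pos'],xa,o['qpos'],o['ft_force'],o['moment'])
for r in(60,130,169):print(proj(c,onarm(r,195.6,160)[:3]))
print(inc(*onarm(130,195.6,190)));print(inc(*onarm(130,195.6,131)))
E
```

```text
1.75 [536.42445628 -25.55716437 279.32731241] -164.65562483228223 [-0.06876399  0.22919757  1.76968552 -0.00191389  1.14268501 -1.9065761 ] [-0.20836565  0.47940815 -1.37592916] [ 0.04672455 -0.04317894  0.01550363]
[319.2264523  304.93607017]
[319.19049895 227.15792523]
[319.16811276 178.72972358]
[0.1, 2.7, 89.3, -0.3]
[0.1, 2.8, 148.3, -0.3]
```

View pics/w1.png

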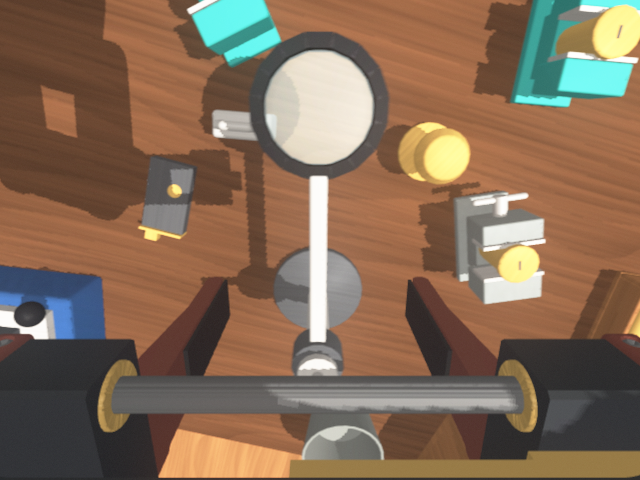

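The wrist view shows the arm bar running along the tool's x axis at u≈319, with the lens at (320,105) and the grey vise at right. Alignment is good, so I descend and grip.

Request:
move_arm(increments=[0,0,2.8,50,0,0,0,2.8,90,0,0,0,2.8,120,0,0,0,2.8,148,0,0,0,2.8,148,0,0,0,2.8,148,0])

```text
t: 2.5
ee_pos: [536.0, -22.7, 132.1]
orientation: [-0.42, 3.113, -0.003]
ft_force: [0.2, 0.2, 0.2]
width: 88.2
```

Request:
move_arm(increments=[255,0,0,0,0,255,0,0,0,0,255,0,0,0,0,255,0,0,0,0,255,0,0,0,0,255,0,0,0,0,255,0,0,0,0,255,0,0,0,0])

```text
t: 3.5
ee_pos: [536.0, -22.8, 132.1]
orientation: [-0.42, 3.113, -0.003]
ft_force: [0.7, -2.0, -0.4]
width: 13.7
```

```bash
python3 - <<'E'
from h import *
o,M,xa=state();print(o['t'],o['ee_pos'],xa%360,o['width'],o['ft_force'],o['moment'])
a=np.degrees(np.arctan2(*(o['ee_pos'][:2]-PV)[::-1]))%360;r=np.hypot(*(o['ee_pos'][:2]-PV));print(a,r)
for k in range(1,11):
    print(inc(*onarm(r,a-7*k,131)))
E
```

```text
3.5 [536.00810666 -22.83644794 132.0896147 ] 195.36379199241205 13.731971290933677 [ 0.72165954 -1.95428243 -0.35587131] [-0.2095607   0.01902211 -0.31172436]
195.5121896634693 129.5094597645139
[-0.9, 15.8, 1.1, 6.9]
[-3.8, 31.3, 1.0, 13.9]
[-8.5, 46.4, 1.0, 20.9]
[-15.0, 60.8, 1.0, 27.9]
[-23.2, 74.3, 0.9, 34.9]
[-33.0, 86.7, 0.9, 41.9]
[-44.3, 97.9, 0.9, 48.9]
[-56.8, 107.5, 0.9, 55.9]
[-70.4, 115.6, 0.9, 62.9]
[-84.9, 121.9, 0.8, 69.9]
```

Request:
move_arm(increments=[255,-0.2,8,0,3.5,255,-0.9,15.8,0,7,255,-2.1,23.6,0,10.5,255,-3.8,31.3,0,14,255,-6,39,0,17.5,255,-8.5,46.4,0,21,255,-11.5,53.7,0,24.5,255,-15,60.8,0,28,255,-18.9,67.7,0,31.5,255,-23.2,74.3,0,35,255,-23.2,74.3,0,35,255,-23.2,74.3,0,35])

```text
t: 5.0
ee_pos: [539.9, 54.9, 132.1]
orientation: [0.536, 3.092, -0.002]
ft_force: [4.9, -1.0, -2.9]
width: 13.7
```

```bash
python3 - <<'E'
from h import *
o,M,xa=state();print(o['t'],o['ee_pos'],xa%360,o['width'],o['ft_force'],o['moment'])
a=np.degrees(np.arctan2(*(o['ee_pos'][:2]-PV)[::-1]))%360;r=np.hypot(*(o['ee_pos'][:2]-PV));print(a,r)
for k in range(1,12):
    print(inc(*onarm(129.5,max(124.8,a-3.5*k),132)))
E
```

```text
5.0 [539.86065269  54.91851251 132.10492564] 160.34653409035613 13.72189077831167 [ 4.92954898 -1.0374665  -2.88162236] [-0.13479391 -0.78470158 -0.43932596]
160.3773209804559 128.39599623091019
[0.9, 7.9, 0.1, 3.5]
[0.1, 15.8, 0.1, 7.0]
[-1.1, 23.6, 0.1, 10.5]
[-2.7, 31.3, 0.1, 14.0]
[-4.9, 38.9, 0.1, 17.5]
[-7.5, 46.4, 0.1, 21.0]
[-10.5, 53.7, 0.1, 24.5]
[-14.0, 60.8, 0.1, 28.0]
[-17.9, 67.7, 0.1, 31.5]
[-22.3, 74.3, 0.1, 35.0]
[-23.0, 75.4, 0.1, 35.5]
```

Request:
move_arm(increments=[255,0.4,7.9,0,3.5,255,-0.2,15.8,0,7,255,-1.4,23.6,0,10.5,255,-3,31.3,0,14,255,-5.2,38.9,0,17.5,255,-7.8,46.4,0,21,255,-10.8,53.7,0,24.5,255,-14.3,60.8,0,28,255,-18.2,67.7,0,31.5,255,-20.5,72,0,33.7,255,-20.5,72,0,33.7,255,-20.5,72,0,33.7])

```text
t: 6.5
ee_pos: [584.4, 113.8, 132.1]
orientation: [1.407, 2.802, -0.002]
ft_force: [6.4, -10.9, -3.3]
width: 14.2
```

```bash
python3 - <<'E'
from h import *
f,c=cam('wrist');cv2.imwrite('pics/w2.png',f[:,:,::-1]);f,T=cam('top');cv2.imwrite('pics/t2.png',cv2.resize(f[120:270,220:420,::-1],None,fx=4,fy=4,interpolation=cv2.INTER_CUBIC))
f,S=cam('scene');cv2.imwrite('pics/s2.png',cv2.resize(f[170:350,190:390,::-1],None,fx=3.3,fy=3.3,interpolation=cv2.INTER_CUBIC))
o,M,xa=state();print(o['t'],o['ee_pos'],xa%360,o['width'],o['ft_force'],o['moment'])
a=np.degrees(np.arctan2(*(o['ee_pos'][:2]-PV)[::-1]))%360;r=np.hypot(*(o['ee_pos'][:2]-PV));print(a,r)
E
```

```text
6.65 [584.43475961 113.76613841 132.11432913] 126.66618065167954 13.602442366660197 [  6.46771961 -11.26314594  -2.75059662] [-1.64243342 -0.85900518 -0.3577439 ]
126.83054786754677 127.39208500707969
```

View pics/w2.png

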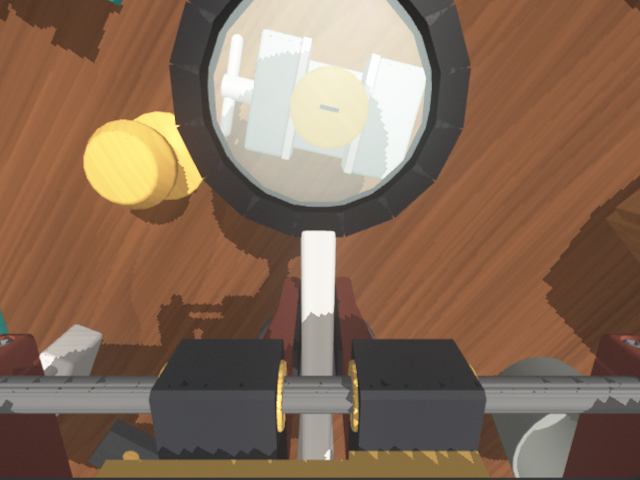

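View pics/t2.png

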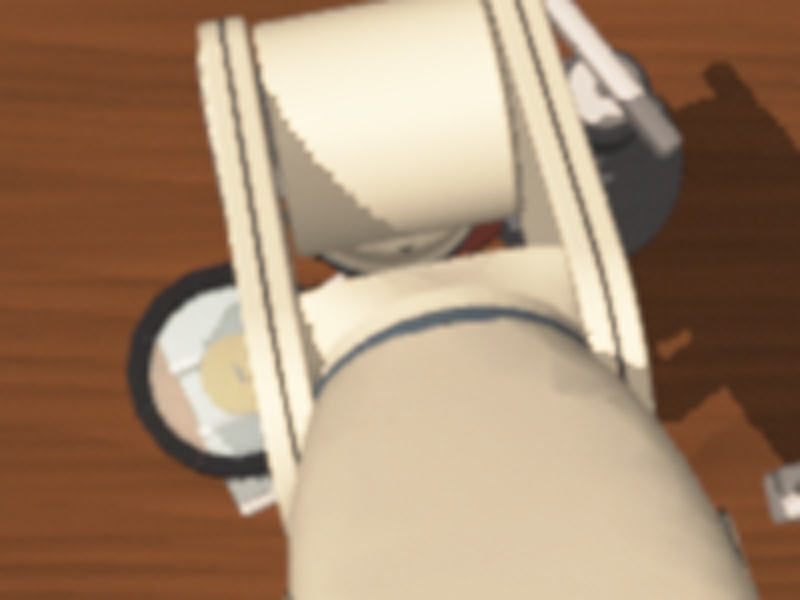

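View pics/s2.png

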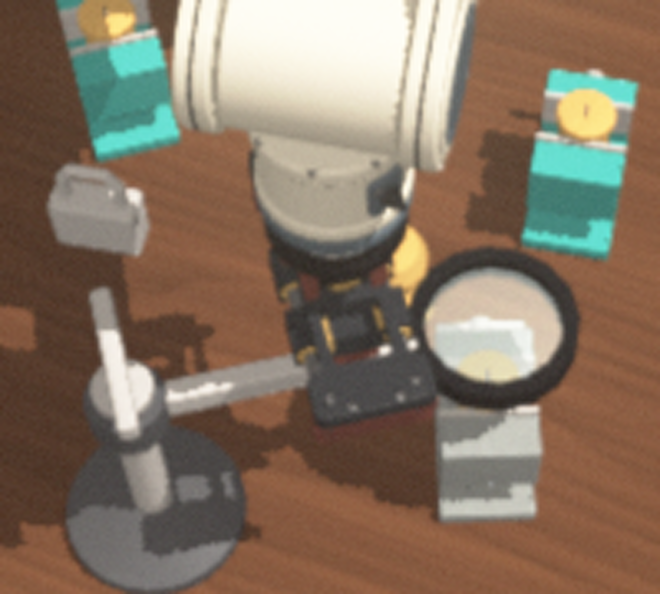

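```bash
python3 - <<'E'
from h import *
A=[];b=[]
for xa,p in((195.36,(536,-22.8)),(160.35,(539.9,54.9)),(126.67,(584.4,113.8))):
    t=np.radians(xa);n=np.array([-np.sin(t),np.cos(t)]);A.append(n);b.append(n@p)
s=np.linalg.lstsq(np.array(A),np.array(b),rcond=None);print(s[0],s[1])
f,c=cam('wrist');
cv2.imwrite('pics/w2c.png',cv2.resize(f[0:250,150:490,::-1],None,fx=2.35,fy=2.35,interpolation=cv2.INTER_CUBIC))
# predicted lens at arm angle
o,M,xa=state()
for z in(141,159):print(proj(c,onarm(220,126.75,z)[:3]))
print('lock ray',ray(c,329,107,98))
print(proj(c,[*LK,98]))
E
```

```text
[660.66963527  11.56778776] [0.06734626]
[313.96912068  95.75800594]
[313.60278662  92.91509745]
lock ray [536.89752634 189.92049108  98.        ]
[328.93532785 107.7904973 ]
```

View pics/w2c.png

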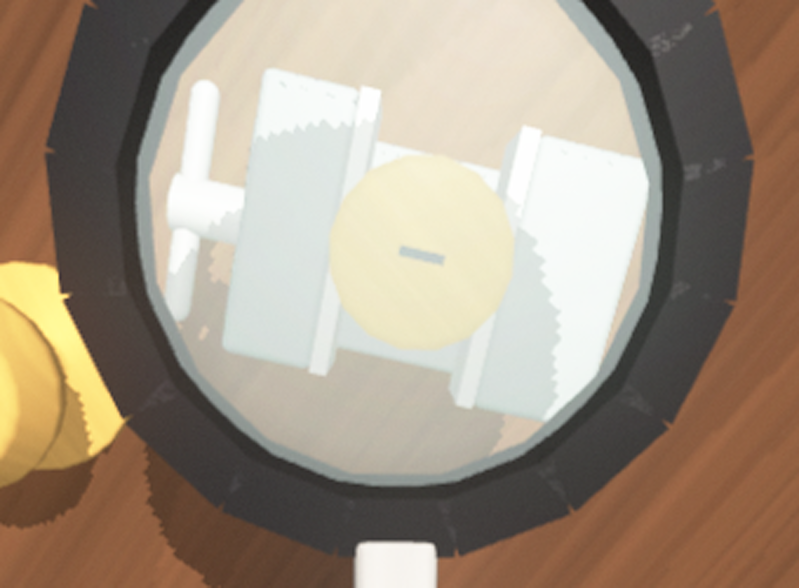

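```bash
python3 - <<'E'
from h import *
PV=np.array([660.67,11.57])
f,c=cam('wrist');o,M,xa=state();print(c['P'][:3,3],xa,o['ee_pos'],M[:,2])
for u,v,z in((320.2,85,159),(318.5,300,160),(318.5,250,160)):
    p=ray(c,u,v,z)[:2];d=p-PV;print(p,np.degrees(np.arctan2(d[1],d[0])),np.hypot(*d))
p=o['ee_pos']+M[:,0]*92;p[2]=159;print(proj(c,p))
f,T=cam('top');f2,S=cam('scene')
for a in(124.8,125.8,126.8):
  q=[PV[0]+220*np.cos(np.radians(a)),PV[1]+220*np.sin(np.radians(a)),159]
  print(a,(proj(T,q)-[220,120])*4+1.5,(proj(S,q)-[190,170])*3.3+1.2)
E
```

```text
[534.62204921 182.4671313  293.49472072] 126.66193183801914 [584.44372539 113.76894803 132.14414487] [ 0.00477266 -0.00402675 -0.9999805 ]
[529.45672661 191.44920243] 126.10896211019694 222.65096133011025
[577.79626207 125.68010193] 125.98944809331245 141.02897503990738
[564.76339932 143.14760392] 126.08821796405473 162.82119612046367
[313.58746243  94.83548729]
124.8 [227.16567331 361.5250641 ] [497.96350042 328.10866511]
125.8 [231.85442241 367.98369543] [496.32592966 322.61757833]
126.8 [236.65880543 374.36253834] [494.58547873 317.16982042]
```

Request:
move_arm(increments=[255,-0.5,2,0,0.9,255,-1,4,0,1.7,255,-1,4,0,1.7,255,-1,4,0,1.7])

```text
t: 7.35
ee_pos: [587.1, 115.5, 132.1]
orientation: [1.449, 2.783, -0.004]
ft_force: [-4.7, -0.3, 5.0]
width: 13.8
```

Request:
move_arm(increments=[0,0,0,0,0,0,0,0,0,0,0,0,0,0,0,0,0,0,0,0,0,0,0,0,0,0,0,0,-50,0,0,0,0,-110,0,0,0,0,-160,0,0,0,0,-160,0])

```text
t: 8.48
ee_pos: [589.1, 116.6, 296.9]
orientation: [1.446, 2.776, 0.005]
ft_force: [0.5, -0.1, 0.2]
width: 87.4
```

```bash
python3 - <<'E'
from h import *
f,c=cam('wrist');cv2.imwrite('pics/w3.png',f[:,:,::-1])
o,M,xa=state();print(o['t'],o['ee_pos'],xa%360,o['width'],o['ft_force'],o['moment'])
print(inc(500,-200,330,150))
E
```

```text
8.525 [587.60199045 116.30625387 294.04761502] 124.9697910372399 87.68356892918656 [ 1.06232059 -0.15648639 -1.38775313] [-0.02062034  0.10196861  0.02490597]
[-209.2, -253.0, -35.5, -25.0]
```

View pics/w3.png

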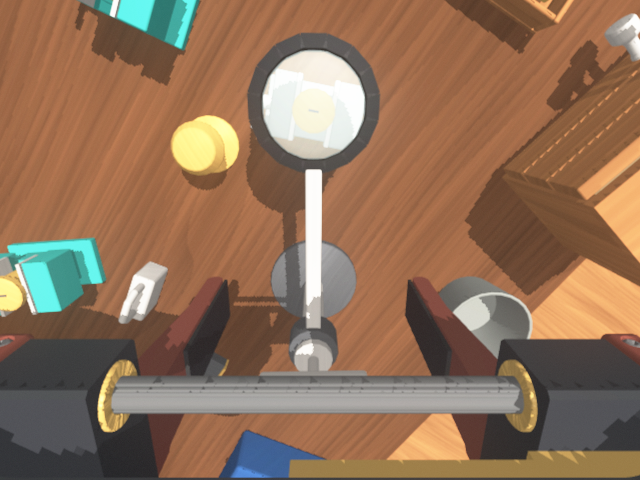

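Request:
move_arm(increments=[0,-40,-50,-35,-10,0,-80,-100,-35,-20,0,-120,-145,-35,-30,0,-160,-195,-35,-40,0,-209,-253,-35,-50,0,-209,-253,-35,-60,0,-209,-253,-35,-70,0,-209,-253,-35,-70])

```text
t: 9.52
ee_pos: [498.9, -200.0, 327.6]
orientation: [-0.404, 3.112, -0.004]
ft_force: [0.0, 0.5, -1.0]
width: 87.7
```

```bash
python3 - <<'E'
from h import *
import pickle
o,M,xa=state();print(o['t'],o['ee_pos'],xa%360,o['width'],o['ft_force'],o['moment'])
f,T=cam('top');cv2.imwrite('pics/t3.png',cv2.resize(f[120:270,220:420,::-1],None,fx=4,fy=4,interpolation=cv2.INTER_CUBIC))
f2,S=cam('scene');cv2.imwrite('pics/s3.png',cv2.resize(f2[170:350,190:390,::-1],None,fx=3.3,fy=3.3,interpolation=cv2.INTER_CUBIC))
pickle.dump(dict(top=(f,T),scene=(f2,S)),open('d3.pkl','wb'))
E
```

```text
9.525 [ 498.87790066 -200.02470554  327.64188841] 194.81068519989708 87.73450713425834 [ 0.01196652  0.51314568 -1.01467246] [ 0.08477923  0.06184522 -0.04822066]
```

View pics/t3.png

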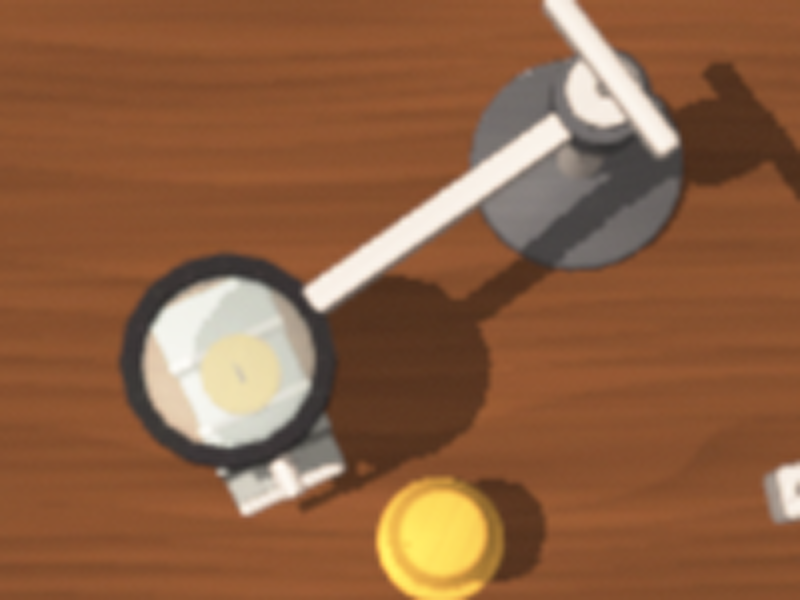

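View pics/s3.png

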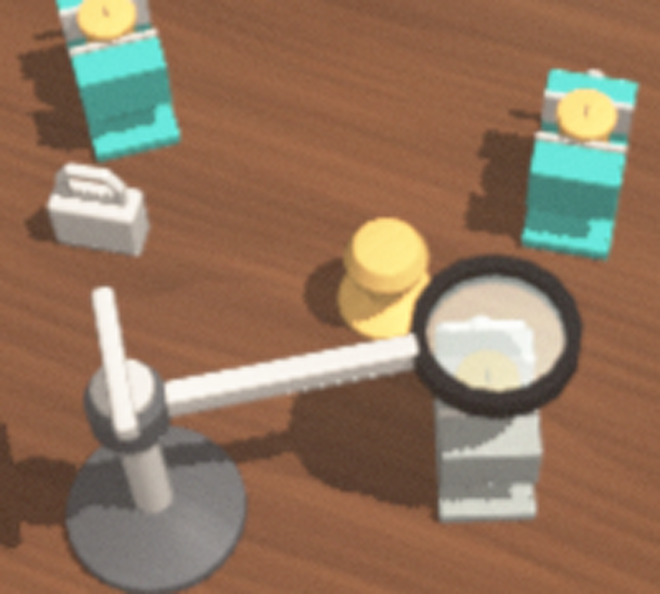

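```bash
python3 - <<'E'
from h import *
PV=np.array([660.67,11.57])
import pickle
D=pickle.load(open('d3.pkl','rb'));T=D['top'][1];S=D['scene'][1]
tc=lambda x,y:((x-1.5)/4+220,(y-1.5)/4+120)
sc=lambda x,y:((x-1.2)/3.3+190,(y-1.2)/3.3+170)
for p in(ray(T,*tc(227.5,360.5),154),ray(S,*sc(497,335),152),ray(T,*tc(241,373),98),ray(S,*sc(488,378),98)):
    d=p[:2]-PV;print(p,np.degrees(np.arctan2(d[1],d[0])),np.hypot(*d))
for c,cc,e in((T,tc,[(555,0),(668,147)]),(S,sc,[(103,291),(125,430)])):
    p=[ray(c,*cc(*k),212) for k in e];d=p[1]-p[0];print('bar ang',np.degrees(np.arctan2(d[1],d[0]))%180,np.linalg.norm(d),(p[0]+p[1])/2)
E
python3 - <<'E'
import cv2,pickle
import os;os.chdir('.')
D=pickle.load(open('d3.pkl','rb'))
cv2.imwrite('pics/b3.png',cv2.resize(D['top'][0][100:200,310:420,::-1],None,fx=6,fy=6,interpolation=cv2.INTER_CUBIC))
cv2.imwrite('pics/b3s.png',cv2.resize(D['scene'][0][240:320,190:270,::-1],None,fx=7,fy=7,interpolation=cv2.INTER_CUBIC))
E
```

```text
[536.27301392 192.3932445  154.        ] 124.52594870081056 219.48042258585292
[535.91000389 192.22590402 152.        ] 124.6287498541948 219.54865585251378
[537.34386866 189.37180285  98.        ] 124.74578625262413 216.38580306192762
[537.35997064 189.21372386  98.        ] 124.76615183726972 216.24674787858697
bar ang 36.02862590621456 85.84836326046774 [659.30046439  11.32502973 212.        ]
bar ang 34.85264336109985 89.13135609841956 [661.99791215  11.52152931 212.        ]
```

View pics/b3.png

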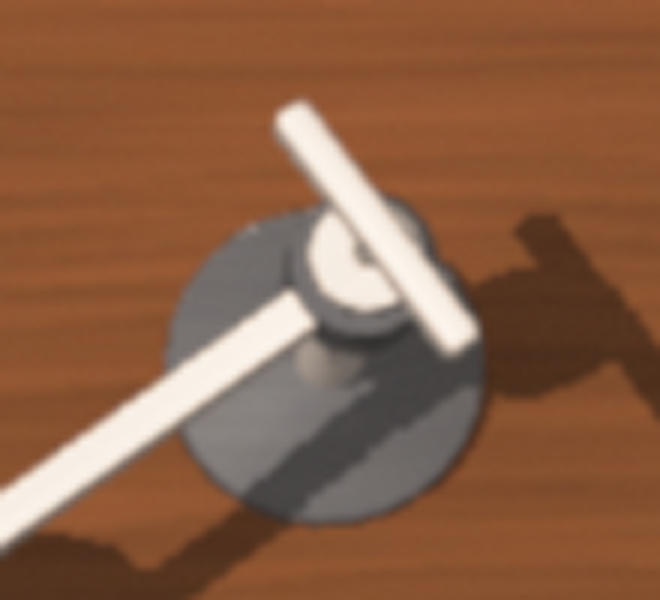

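View pics/b3s.png

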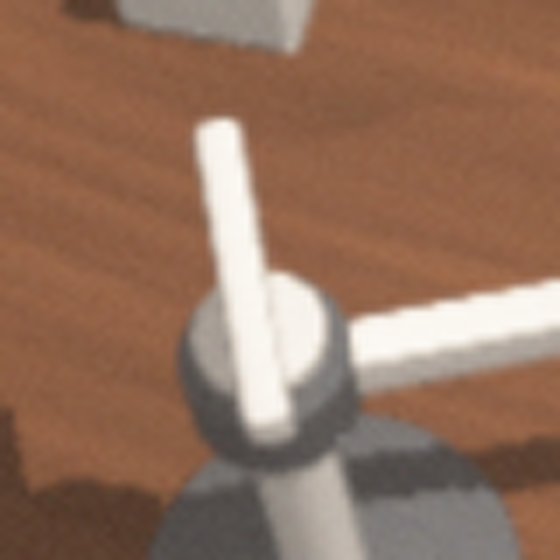

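The lens is centred: both cameras put it at 124.5–124.6° against the lock's 124.75°, about 0.5–1 mm off tangentially. The crossbar now lies at about 35.5°, since it turned with the arm. Next I move above it with tool x at 215.5°.

```bash
python3 - <<'E'
from h import *
print(inc(660.7,11.6,260,215.5)); print(inc(660.7,11.6,187,215.5))
E
```

```text
[-209.5, 163.2, 68.5, -20.7]
[-209.2, 163.4, 141.5, -20.7]
```

Request:
move_arm(increments=[0,-40,32,0,-5,0,-80,64,0,-10,0,-120,96,0,-15,0,-160,128,10,-20,0,-209,163,30,-20.7,0,-209,163,50,-20.7,0,-209,163,68,-20.7,0,-209,163,68,-20.7,0,-209,163,68,-20.7])

```text
t: 10.75
ee_pos: [660.2, 10.4, 261.3]
orientation: [-0.953, 2.989, -0.006]
ft_force: [-0.3, 1.3, 0.5]
width: 88.3
```

```bash
python3 - <<'E'
from h import *
f,c=cam('wrist');cv2.imwrite('pics/w4.png',f[:,:,::-1])
f,c=cam('scene');cv2.imwrite('pics/s4.png',cv2.resize(f[150:350,150:350,::-1],None,fx=3,fy=3,interpolation=cv2.INTER_CUBIC))
o,M,xa=state();print(o['t'],o['ee_pos'],xa%360,o['qpos'],o['moment'])
print(inc(660.7,11.6,187,215.5))
E
```

```text
10.85 [660.59346429  10.54816339 261.87643305] 215.39559803394886 [-9.30862841e-04  4.34259266e-01  1.51627722e+00 -2.56924049e-03
  1.18447898e+00 -2.18852526e+00] [ 0.06088513  0.05809905 -0.01229125]
[-0.4, 1.2, 74.9, -0.1]
```

View pics/w4.png

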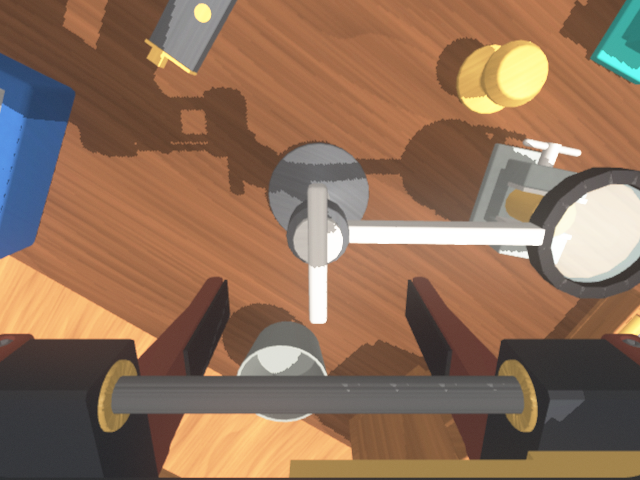

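View pics/s4.png

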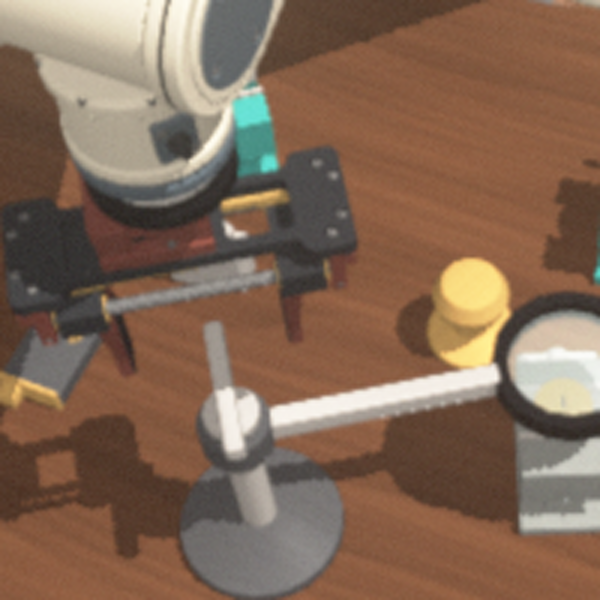

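The wrist view shows the crossbar upright at u≈318, v 185–322, centred between the open fingers. I descend and grip.

Request:
move_arm(increments=[0,-0.4,1,30,0,0,-0.4,1,55,0,0,-0.4,1,75,0,0,-0.4,1,75,0,0,-0.4,1,75,0])

```text
t: 11.48
ee_pos: [661.5, 11.3, 187.8]
orientation: [-0.953, 2.986, -0.007]
ft_force: [0.4, -0.3, -0.3]
width: 87.7
```

Request:
move_arm(increments=[255,-0.4,0,0,0,255,-0.4,0,0,0,255,-0.4,0,0,0,255,-0.4,0,0,0,255,-0.4,0,0,0,255,-0.4,0,0,0,255,-0.4,0,0,0,255,-0.4,0,0,0])

```text
t: 12.48
ee_pos: [661.9, 11.5, 187.9]
orientation: [-0.953, 2.986, -0.008]
ft_force: [1.0, -2.1, 0.4]
width: 11.9
```

```bash
python3 - <<'E'
from h import *
o,M,xa=state();print(o['t'],o['ee_pos'],xa%360,o['width'],o['ft_force'],o['moment'])
print(inc(660.7,11.6,187,215.5))
E
```

```text
12.475 [661.89138413  11.4706182  187.86191779] 215.38750964702342 11.915002623435313 [ 1.03034514 -2.10397715  0.4494343 ] [-0.26071038 -0.12233573  0.05994689]
[0.9, 0.8, 0.9, -0.1]
```

Request:
move_arm(increments=[255,0.2,0,0.2,8,255,0.4,0.2,0.4,16,255,0.5,0.3,0.7,24,255,0.5,0.3,0.9,32,255,0.5,0.3,1.1,40,255,0.5,0.3,1.3,48,255,0.5,0.3,1.6,56,255,0.5,0.3,1.8,64,255,0.5,0.3,2,72,255,0.5,0.3,2.2,80,255,0.5,0.3,2.2,80,255,0.5,0.3,2.2,80])

```text
t: 13.98
ee_pos: [661.6, 8.8, 185.7]
orientation: [1.189, 2.897, -0.004]
ft_force: [0.7, -10.1, -1.0]
width: 11.6
```

```bash
cat > st.py <<'E'
from h import *
o,M,xa=state();print(o['t'],o['ee_pos'],xa%360,o['width'],o['ft_force'].round(2),o['moment'].round(3),o['joint_torque'][5])
E
python3 st.py
```

```text
13.975 [661.6473013    8.817788   185.68116288] 135.37741423349985 11.607470126507305 [  0.75 -10.05  -1.01] [-1.87  -0.087 -0.096] -0.031991887371987104
```

Request:
move_arm(increments=[255,0,0,0.1,4,255,0,0,0.3,8,255,0,0,0.3,11,255,0,0,0.3,11])

```text
t: 14.48
ee_pos: [661.4, 8.3, 185.3]
orientation: [1.46, 2.77, -0.004]
ft_force: [-1.0, -3.2, 1.0]
width: 11.6
```

```bash
python3 st.py
```

```text
14.475 [661.38058785   8.29115054 185.30893623] 124.40248472315753 11.615042789865795 [-1.03 -3.24  0.97] [-0.58   0.292 -0.08 ] 0.2335321856662631
```

Turned 91° so far with about 0.08 N m, so it is still free. Now small steps, checking the moment each time.

Request:
move_arm(increments=[255,0,0,0.1,3,255,0,0,0.1,5,255,0,0,0.1,5])

```text
t: 14.85
ee_pos: [661.3, 8.2, 185.2]
orientation: [1.579, 2.704, -0.004]
ft_force: [-0.7, -1.3, 0.1]
width: 11.6
```

```bash
python3 st.py
```

```text
14.85 [661.25681708   8.15069694 185.19432493] 119.43983936654473 11.602192821547584 [-0.72 -1.31  0.08] [-0.391  0.328 -0.052] 0.17187364865094423
```

Request:
move_arm(increments=[255,0,0,0.1,3,255,0,0,0.1,5,255,0,0,0.1,5])

```text
t: 15.22
ee_pos: [661.0, 8.1, 185.0]
orientation: [1.695, 2.633, -0.004]
ft_force: [-2.2, -1.8, 1.0]
width: 11.6
```

```bash
python3 st.py
```

```text
15.225 [661.04782467   8.06523236 185.01512819] 114.47144090840179 11.631135922796256 [-2.21 -1.8   1.02] [-0.466  0.41  -0.054] 0.17352262046188116
```

Request:
move_arm(increments=[255,0,0,0.1,3,255,0,0,0.1,5,255,0,0,0.1,5])

```text
t: 15.6
ee_pos: [660.9, 8.0, 184.9]
orientation: [1.807, 2.557, -0.003]
ft_force: [-1.5, -2.2, 1.1]
width: 11.4
```

```bash
python3 st.py
```

```text
15.6 [660.93982558   7.99192011 184.92809931] 109.50456010839515 11.419305400884696 [-1.54 -2.2   1.12] [-0.416  0.537 -0.032] 0.1740104053169489
```

Request:
move_arm(increments=[255,0,0,0.1,3,255,0,0,0.1,5,255,0,0,0.1,5])

```text
t: 15.98
ee_pos: [660.8, 8.0, 184.8]
orientation: [1.917, 2.477, -0.003]
ft_force: [-2.9, -3.2, 1.6]
width: 11.5
```

```bash
python3 st.py
```

```text
15.975 [660.76173888   7.95493335 184.77406638] 104.53210657394742 11.503270152811053 [-2.94 -3.19  1.57] [-0.472  0.635 -0.015] 0.17439446412026882
```

Request:
move_arm(increments=[255,0,0,0.1,2,255,0,0,0.1,4,255,0,0,0.1,4])

```text
t: 16.35
ee_pos: [660.6, 7.9, 184.6]
orientation: [2.003, 2.408, -0.003]
ft_force: [-3.1, -2.2, 1.0]
width: 11.6
```

```bash
python3 st.py;python3 - <<'E'
from h import *
f,c=cam('wrist');cv2.imwrite('pics/w5.png',f[:,:,::-1])
E
```

```text
16.35 [660.59346317   7.92510803 184.62465595] 100.50072521547584 11.632015927580591 [-3.07 -2.24  1.  ] [-0.495  0.712 -0.026] 0.17565676476806402
```

View pics/w5.png

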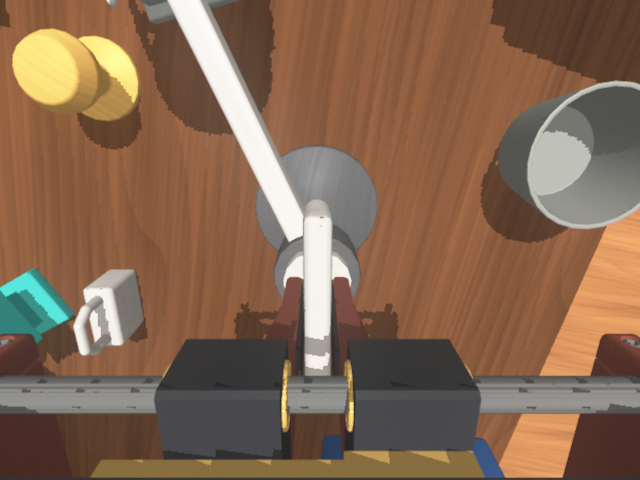

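Request:
move_arm(increments=[255,0,0,0.1,2,255,0,0,0.1,3,255,0,0,0.1,3])

```text
t: 16.77
ee_pos: [660.5, 7.9, 184.5]
orientation: [2.065, 2.355, -0.003]
ft_force: [-5.1, -2.7, 3.0]
width: 11.6
```

```bash
python3 st.py
```

```text
16.775 [660.50801924   7.89389288 184.52395131] 97.51217250305322 11.60239202003223 [-5.07 -2.68  2.95] [-0.53   0.821 -0.004] 0.1213393360376358
```

Request:
move_arm(increments=[255,0,0,0.1,2,255,0,0,0.1,3,255,0,0,0.1,3])

```text
t: 17.15
ee_pos: [660.4, 7.9, 184.4]
orientation: [2.127, 2.299, -0.003]
ft_force: [-4.8, -2.5, 3.2]
width: 12.0
```

```bash
python3 st.py
```

```text
17.15 [660.38569642   7.89249797 184.3926395 ] 94.46407599393764 11.984364859602389 [-4.84 -2.46  3.16] [-0.557  0.888  0.023] 0.10323246940970421
```

Request:
move_arm(increments=[255,0,0,0,2,255,0,0,0,3,255,0,0,0,3])

```text
t: 17.52
ee_pos: [660.3, 7.9, 184.3]
orientation: [2.187, 2.242, -0.002]
ft_force: [-3.8, -2.0, 2.5]
width: 11.8
```

```bash
python3 st.py
```

```text
17.525 [660.25262743   7.91277221 184.33579455] 91.41484072828285 11.76214999905921 [-3.83 -2.03  2.51] [-0.493  0.938 -0.003] 0.10352597571909428
```

Request:
move_arm(increments=[255,0,0,0.1,2,255,0,0,0.1,3,255,0,0,0.1,3])

```text
t: 17.9
ee_pos: [660.2, 7.9, 184.2]
orientation: [2.246, 2.183, -0.002]
ft_force: [-5.2, -3.1, 3.4]
width: 12.1
```

```bash
python3 st.py
```

```text
17.9 [660.16014418   7.90092247 184.24725913] 88.36278375680646 12.1113362772884 [-5.16 -3.07  3.35] [-0.564  0.963  0.027] 0.10290609207004309
```

Request:
move_arm(increments=[255,0,0,0,2,255,0,0,0,3,255,0,0,0,3])

```text
t: 18.27
ee_pos: [660.0, 7.9, 184.2]
orientation: [2.304, 2.123, -0.002]
ft_force: [-4.1, -2.9, 3.0]
width: 11.5
```

```bash
python3 st.py
```

```text
18.275 [660.02827667   7.87517357 184.19672372] 85.31702063438398 11.521856310834899 [-4.1  -2.89  2.98] [-0.499  0.945  0.024] 0.10529104387387633
```

Request:
move_arm(increments=[255,0,0,0.1,2,255,0,0,0.1,3,255,0,0,0.1,3])

```text
t: 18.65
ee_pos: [660.0, 7.9, 184.2]
orientation: [2.359, 2.062, -0.002]
ft_force: [-3.8, -3.3, 4.0]
width: 11.7
```

```bash
python3 st.py;python3 - <<'E'
from h import *
f,c=cam('wrist');cv2.imwrite('pics/w6.png',f[:,:,::-1])
E
```

```text
18.65 [659.98086955   7.91436288 184.1913905 ] 82.3091413941866 11.696807510275148 [-3.84 -3.29  3.99] [-0.488  0.971  0.302] 0.39940995164215565
```

View pics/w6.png

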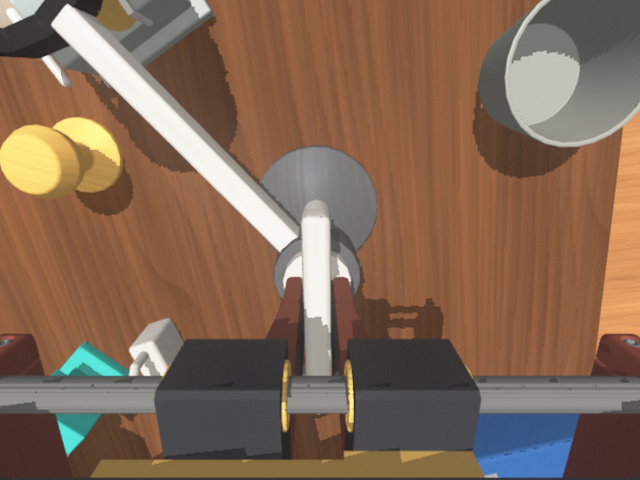

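Request:
move_arm(increments=[255,0,0,0,0.6,255,0,0,0,0.6])

```text
t: 18.95
ee_pos: [660.0, 8.0, 184.2]
orientation: [2.369, 2.049, -0.002]
ft_force: [-4.6, -2.0, 2.6]
width: 12.0
```

```bash
python3 st.py
```

```text
18.95 [660.00486619   7.96113187 184.22333481] 81.72976973199444 12.023137241900328 [-4.64 -2.05  2.59] [-0.48   0.873  0.426] 0.48359569162130356
```

The moment jumped from 0.02 to 0.43 N m within about 3°, after roughly 2.33 rad, and the tool stopped descending. So it is on the hard stop and below the 0.5 N m drag limit. I release, rise and check.

Request:
move_arm(increments=[0,0,0,0,0,0,0,0,0,0,0,0,0,0,0,0,0,0,0,0,0,0,0,0,0,0,0,0,-40,0,0,0,0,-90,0,0,0,0,-140,0,0,0,0,-140,0])

```text
t: 20.08
ee_pos: [661.6, 9.1, 329.4]
orientation: [2.365, 2.046, 0.009]
ft_force: [-0.0, 0.4, -0.3]
width: 88.1
```

```bash
python3 st.py; python3 - <<'E'
from h import *
print(inc(480,-230,325,150))
E
```

```text
20.075 [661.58250308   9.07597542 329.3646432 ] 81.7220667901779 88.08264562011905 [-0.01  0.42 -0.3 ] [-0.     0.075  0.039] -0.0021978295262670144
[-262.7, -145.3, 3.7, -68.3]
```

Request:
move_arm(increments=[0,-45,-25,0,-10,0,-90,-50,0,-20,0,-135,-75,0,-30,0,-180,-100,0,-40,0,-225,-125,0,-50,0,-262,-145,0,-60,0,-262,-145,0,-68,0,-262,-145,0,-68])

```text
t: 21.08
ee_pos: [479.7, -229.5, 327.7]
orientation: [0.82, 3.018, -0.005]
ft_force: [0.1, -0.2, 0.4]
width: 87.6
```

```bash
python3 - <<'E'
from h import *
import pickle
f,T=cam('top');cv2.imwrite('pics/t7.png',f[:,:,::-1]);cv2.imwrite('pics/t7c.png',cv2.resize(f[120:270,220:420,::-1],None,fx=4,fy=4,interpolation=cv2.INTER_CUBIC))
f2,S=cam('scene');cv2.imwrite('pics/s7.png',cv2.resize(f2[170:350,190:390,::-1],None,fx=3.3,fy=3.3,interpolation=cv2.INTER_CUBIC))
D=pickle.load(open('d3.pkl','rb'))
d=np.abs(f[200:300,200:340].astype(int)-D['top'][0][200:300,200:340]).sum(2);print('ring region diff',(d>60).sum())
E
```

```text
ring region diff 0
```

View pics/t7.png

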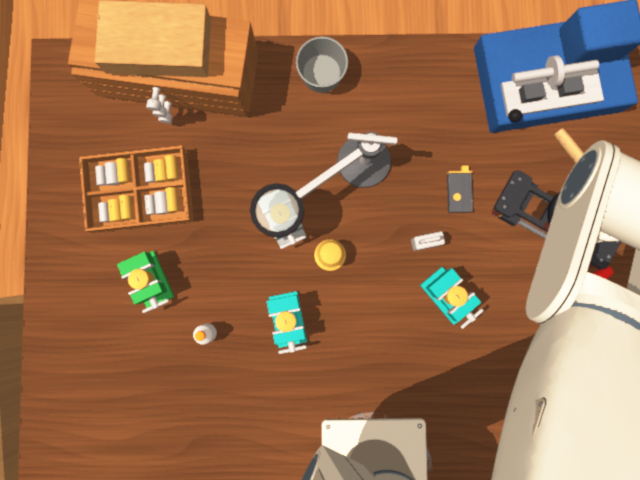

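View pics/t7c.png

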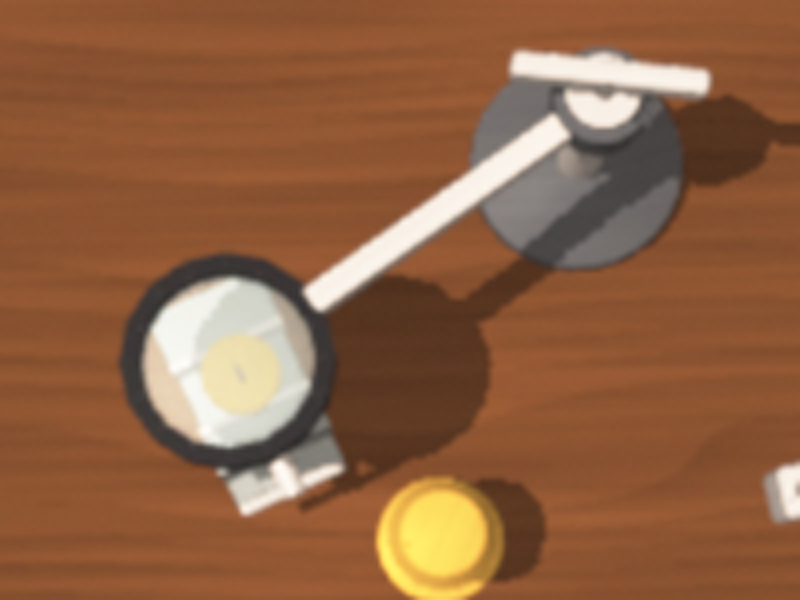

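View pics/s7.png

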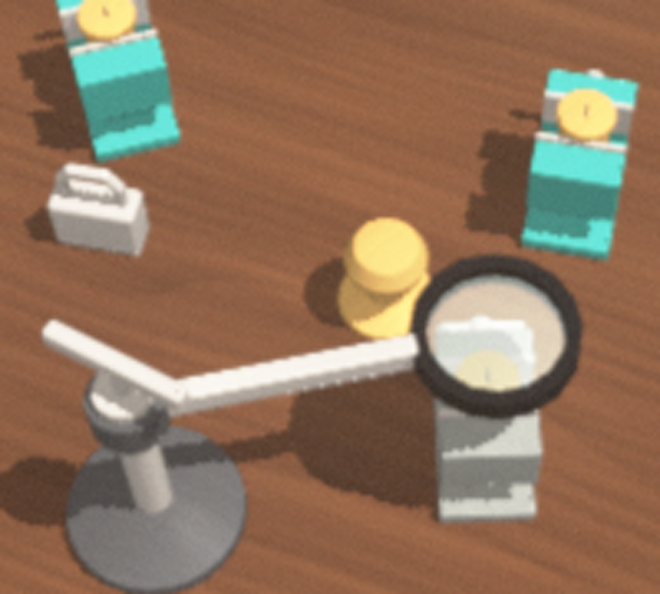

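The lens ring hasn't moved: no pixels in its region differ before and after tightening. The bystanders stand where they were, the crossbar has turned, and the robot is clear.

```bash
python3 -c "
from workcell import ctrl
print(ctrl.close_job())"
```

```text
the job is handed in; nothing more can be done
None
```

The lens stands over the brass lock cylinder in the grey vise, and the clamp is screwed down tight. I handed the job in at about 21 s of the 72 s allowed.

- **Lens:** I gripped the arm bar, swung it about 71° clockwise and let go. The top and scene cameras put the lens at 124.5–124.6° and the lock at about 124.75°, so under 1 mm off sideways. It sits about 3 mm further out than the lock, because the lock measures about 216 mm from the pivot and the lens 220 mm.
- **Clamp:** I turned the crossbar about 134° (2.33 rad) clockwise. The resisting moment then jumped from about 0.02 to 0.43 N m and the tool stopped sinking, so I took that as the hard stop. It stayed under the 0.5 N m that would drag the arm. I couldn't measure the closed gap directly in the pictures.
- **Last checks:** The top view showed no change around the lens between before and after tightening. The padlock, door knob, mortise lock and oil bottle looked unmoved, and the robot was clear.
- **Disagreements:**
  - While still gripped, the wrist camera and the tool pose differed by about 0.6° on the arm angle. I settled it with the fixed cameras after letting go.
  - While turning the crossbar, the tool drifted about 3 mm sideways, with up to 10 N of side force. This had no visible effect on the lens.

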